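# Refit the dimmer knob of the make-up lights

### The arm

A 7-joint arm with a two-finger parallel gripper is mounted at the origin on the work surface. World frame = base frame: x ahead of the robot, y to its left, z up, the work surface at z = 0. Lengths are in m, angles in rad, forces in N, time in s.
With the tool pointing down it reaches from about 0.4 to 0.85 m from the base axis. Payload 10.4 kg.
Tool frame: the origin (TCP) lies on the centre line of the jaws, within the pads' length; the fingertips stand r.tip_extent ahead of it and the grasp point (between the pads) lies 8 mm behind it (r.tip_extent is the distance from the TCP to the fingertips, in m); z points along the fingers, y is the direction in which the jaws open and shut (so a half turn about z gives the same grasp; the last joint's range is limited). The gripper opens to 87 mm and grips with 3 to 60 N. Pads are 19 mm wide; open, the fingers measure 117 mm over their backs; the gripper's body (75 mm by 190 mm) begins 51 mm behind the grasp point.
Start: joints at [1.224, 0.332, -0.065, 1.46, 0.022, 1.35, -0.088], TCP at [0.199, -0.593, 0.234] pointing down, gripper open.
Joint ranges: [-2.6, 2.6], [-0.5, 2.12], [-1.47, 1.34], [0.16, 2.42], [-1.27, 4.41], [0.06, 2.06], [-2.6, 2.6]. Speed limits (rad/s): [2.22, 2.22, 2.79, 2.79, 3.14, 3.14, 3.14].

### API

Orientations are given as a unit quaternion [x, y, z, w].
In Python, from bench import r gives the robot as it stands.
- The arm moves only by the shell command python3 -m jog 'ROWS' [FORCE]. ROWS is JSON, a list of rows, each a list of 7 numbers: the shift along the tool's x, y, z in cm, then the turn, a rotation vector about the tool's x, y, z in rad, then the opening, from -1 (shut) to 1 (fully open). In form: [[tx, ty, tz, wx, wy, wz, jaw], ...]. A call has 1 to 20 rows; each row shifts and turns the commanded pose from where the row before left it, along the tool's axes as they then stand; what a row does not reach is not made up. A row lasts 1/8 s, in which the tool goes at most 62.5 mm and 10.7 degrees, less where a joint would pass 70% of its speed; a pose out of reach is approached as far as the arm can. A call with a gripper value outside its range is refused whole. The fingers move at their own pace and stop on an object; FORCE is the grip in N (left out, the last holds). Time passes only in rows, so rows that do not move let the fingers close. It gives the time, the measured TCP pose, the force and the opening at its end, in the units of the state.
- r.read_state(): the state, without advancing time (a new reading comes with each control period).
- r.camera(name): name is "side" or "top"; returns a dict with "frame" (400x640x3 uint8, red, green, blue), "fx", "fy", "cx", "cy" (pixels), "k1" (the pictures are not rectified: a ray, as slopes to the right and down, at radius r is drawn at 1 + k1 r^2 times it, then the intrinsics apply), "camera_from_world" (4x4, takes a point from world to camera coordinates). Camera axes: x right, y down, z forward; pixel columns grow to the right and rows downward; lengths in m; the calibration is good to about 2 mm. A picture is of the moment at which its call begins. There is no depth.
- r.close_job(): hands the job in, once; it reports no verdict.
Trained networks look in a picture, given as the dict that the camera call returned (one of the last four; its "shot" number tells which), for a name from the list of things; names that differ only in an ending like _2 or _b are one class to them, and where a whole thing is asked for, a point or a joint stands for the part that bears it (a point fixed in the world has none). Each returns a list of dicts, best first, with "score" (0 to 1); they miss things now and then, are a little off and sometimes report something else, mostly with a low value. They report only what shows in the picture. A call takes as long as a camera call.
- r.search_frame(picture, thing): "rect" ([left, top, right, bottom] in pixels, round what is visible of it).
The state is a dict: "time": time; "joint_positions": joint angles; "joint_vel": joint speeds; "joint_torque": joint torques, N m; "ee_pos": TCP position; "eef_rot": TCP orientation; "ft_force": force on the tool from outside, world axes, zero at the start; "torque": the same for the moment, N m; "width": finger opening in m.
Only numpy, scipy, OpenCV 4.12 (cv2) and the standard library are available. Lean on these libraries where they do the work, as an engineer would, in place of code of your own. Each camera call takes 0.05 s, during which the arm holds its last target.

### The job

The gold dimmer knob has come off the control box of the make-up lights. First switch the lights off: twist the red sprung switch clockwise right to its stop, let it go and let it spring back. Then pick up the loose gold knob, turn it so that its pointer and bore flat match the flat of the bare D-shaped shaft, push it fully home on the shaft against the sprung orange collar, and finish while still holding it pressed down; leave the other cosmetics where they stand.

Things in the scene. Friction and masses are not known exactly. Their poses are not given: they have to be found in the camera images.
- control_box: fixed dark grey box with bright metal edges, 140 mm (its x) by 260 mm (its y) by 60 mm high; origin at the centre of its underside, on the table. On its flat top, 60 mm up, stand the bare shaft (at its y = +65 mm) and the red switch (at its y = -65 mm).
- switch_grip (a point): red sprung off-switch on the box top: upright bar grip 40 mm long (point x), 14 mm thick (point y: pinch here, from above) on a round foot of radius 22 mm. The point lies on its vertical turning axis, 93 mm above the table; the bar's top is 12 mm above the point, the foot's top 25 mm below it. The point turns with the switch.
- switch (a joint): turn of the red switch in rad: 0 at rest, growing clockwise seen from above to the stop at 1.05. A spring (0.02 N m at rest, 0.09 N m at the stop) turns it back to 0 when it is let go.
- shaft_tip (a point): middle of the top end of the upright bare steel D-shaft, 86 mm above the table, z up. Shaft 14 mm across, one flat 4 mm from its axis; point x points from the axis towards the flat. Tip chamfered 1.5 mm. The black dial disc (radius 34 mm) at its foot turns with it; a white mark on it shows the flat's side. The shaft turns only stiffly (0.25 N m); its start angle varies.
- collar (a joint): how far the sprung orange collar round the shaft is pressed down, in m: 0 at rest, 0.006 fully down. Collar: ring of 32 mm outer and 19 mm inner diameter, its top 12 mm below the shaft's tip at rest and 18 mm below it when fully down. Its spring pushes up with 3 N at rest and 12 N fully down.
- knob_grip (a point): centre, half-way up, of the loose gold knob standing upright on the table: 46 mm high, 44 mm long (point x, round ends), 28 mm thick between two flat upright faces (point y: pinch here), z up, 60 g. See knob for its bore. Slips onto the shaft with 1 mm play when the point's x agrees with the shaft's x within 0.15 rad; fully home, its underside is 18 mm below the shaft's tip.
- knob_pointer (a point): foot of the pointer: middle of the knob's +x end face, 23 mm up. A black line on the knob's top and down this end shows the side of the bore's flat.
- knob: the same loose gold knob; origin at the centre of its underside, 23 mm below knob_grip, same axes. From the underside a D-shaped bore runs up the middle, 22 mm deep, 16 mm across, with its flat 5 mm from the axis on the +x side.
- compact: rose-pink round powder compact, 64 mm across, 21 mm high, standing loose near the work; origin at the centre of its underside. Leave alone.
- jar: white cream jar with a grey lid, 52 mm across, 45 mm high; origin at the centre of its underside. Leave alone.
- lipstick: closed upright lipstick, black, gold and dark red, 24 mm across, 66 mm high; origin at the centre of its underside. Leave alone.

How it is judged:
By the outcome, as a careful person would: the job done as asked, in the order asked, and still so for the second after the job is handed in, while the arm keeps its last pose, push and grip.
It also fails if it takes over 58 s, if anything falls off the work surface, if the arm or the gripper's body presses on something with over 40 N, if the wrist force passes 120 N, or if a joint passes its speed limit or range.

## Working session

There is one attempt and no reset: what is moved stays moved. The work goes in short steps, Python scripts to look and compute and a shell command to move; the robot and the scene stay as the last step left them, time stands still between calls to the robot, and variables do not carry over. Pictures are saved under pics/ and viewed, and the job is handed in when it is done.

```bash
mkdir -p pics; ls; cat > h.py <<'E'
from bench import r
import cv2, numpy as np
def shot(n,name):
    p=r.camera(n); cv2.imwrite(f'pics/{name}.png',p['frame'][:,:,::-1]); return p
E
python3 - <<'E'
from h import *
s=r.read_state(); print({k:np.round(v,3).tolist() for k,v in s.items()}, r.tip_extent)
for n in ['top','side']:
    p=shot(n,n+'0'); print(n,p['fx'],p['fy'],p['cx'],p['cy'],p['k1'],np.round(p['camera_from_world'],3).tolist())
    for t in ['control_box','switch_grip','shaft_tip','collar','knob','knob_pointer','compact','jar','lipstick']:
        print(t,[(np.round(d['rect'],0).tolist(),round(d['score'],2)) for d in r.search_frame(p,t)[:2]])
E
```

```text
pics
{'time': 0.0, 'joint_positions': [1.224, 0.333, -0.065, 1.461, 0.022, 1.35, -0.089], 'joint_vel': [-0.0, -0.002, -0.0, -0.0, -0.0, -0.001, -0.001], 'joint_torque': [0.001, -62.327, 0.025, -38.99, -0.061, 0.04, 0.0], 'ee_pos': [0.199, -0.592, 0.233], 'eef_rot': [0.987, 0.161, -0.0, -0.001], 'ft_force': [-0.238, 0.4, -0.294], 'torque': [-0.019, 0.015, 0.003], 'width': 0.087} 0.011
top 476.3250874869342 476.3250874869342 324.60554302889255 199.86823451832095 -0.09412273418123498 [[0.015, -1.0, -0.017, -0.022], [-0.99, -0.013, -0.137, 0.558], [0.137, 0.019, -0.99, 0.975], [0.0, 0.0, 0.0, 1.0]]
control_box [([169.0, 152.0, 296.0, 222.0], 0.66)]
switch_grip [([252.0, 171.0, 274.0, 194.0], 0.75)]
shaft_tip [([182.0, 169.0, 214.0, 198.0], 0.75)]
collar []
knob [([378.0, 234.0, 400.0, 254.0], 0.56), ([437.0, 206.0, 460.0, 229.0], 0.35)]
knob_pointer [([380.0, 230.0, 403.0, 256.0], 0.6)]
compact [([371.0, 166.0, 400.0, 196.0], 0.86)]
jar [([436.0, 203.0, 463.0, 226.0], 0.88)]
lipstick [([458.0, 138.0, 472.0, 154.0], 0.76)]
side 436.65732854701645 436.65732854701645 324.7193080171757 200.39933437797552 -0.06937816614848008 [[0.989, -0.148, -0.007, -0.566], [-0.082, -0.512, -0.855, 0.12], [0.123, 0.846, -0.519, 0.845], [0.0, 0.0, 0.0, 1.0]]
control_box [([286.0, 143.0, 359.0, 224.0], 0.87), ([417.0, 312.0, 439.0, 353.0], 0.6)]
switch_grip [([310.0, 163.0, 329.0, 186.0], 0.61)]
shaft_tip []
collar [([286.0, 144.0, 360.0, 225.0], 0.27)]
knob [([266.0, 268.0, 288.0, 299.0], 0.57)]
knob_pointer [([261.0, 264.0, 292.0, 298.0], 0.89)]
compact [([335.0, 266.0, 371.0, 293.0], 0.64)]
jar [([306.0, 311.0, 341.0, 360.0], 0.88)]
lipstick [([417.0, 314.0, 438.0, 354.0], 0.84), ([262.0, 265.0, 293.0, 296.0], 0.64)]
```

```bash
python3 - <<'E'
import cv2,numpy as np
a=cv2.imread('pics/top0.png');b=cv2.imread('pics/side0.png')
c=cv2.resize(a[140:235,160:310],None,fx=5,fy=5,interpolation=cv2.INTER_CUBIC);cv2.imwrite('pics/t_box.png',c)
c1=cv2.resize(a[220:265,365:415],None,fx=8,fy=8,interpolation=cv2.INTER_CUBIC)
c2=cv2.resize(b[260:305,255:305],None,fx=8,fy=8,interpolation=cv2.INTER_CUBIC)
cv2.imwrite('pics/knob.png',np.hstack([c1,c2]))
cv2.imwrite('pics/s_box.png',cv2.resize(b[135:235,270:380],None,fx=6,fy=6,interpolation=cv2.INTER_CUBIC))
E
```

```text
(no output)
```

View pics/top0.png

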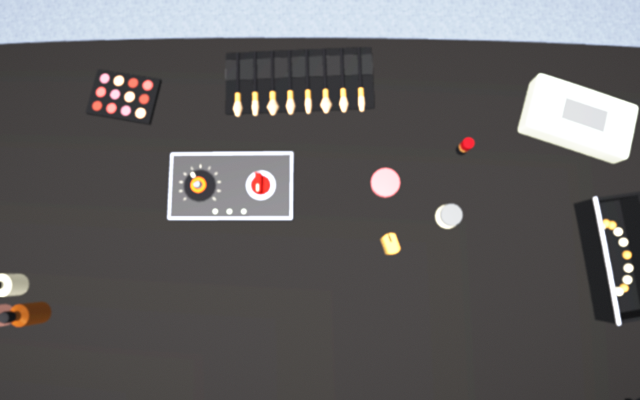

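View pics/side0.png

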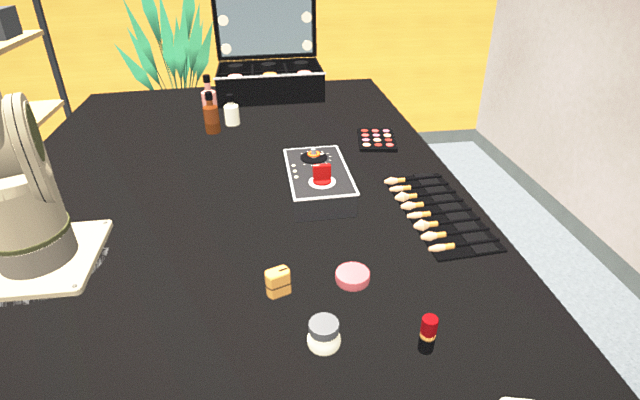

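View pics/t_box.png

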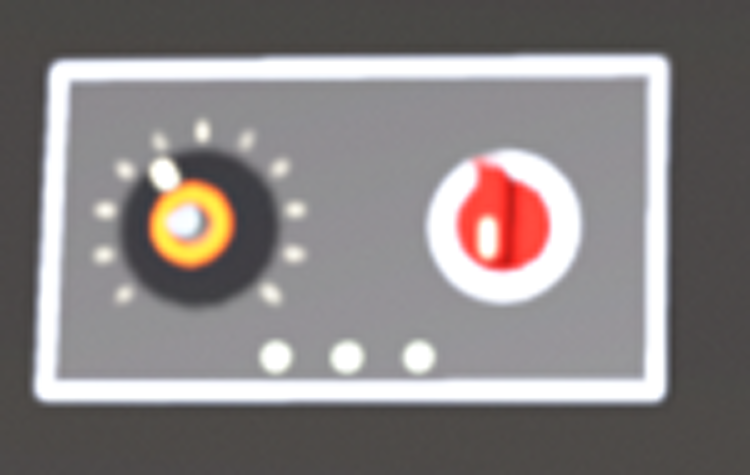

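View pics/knob.png

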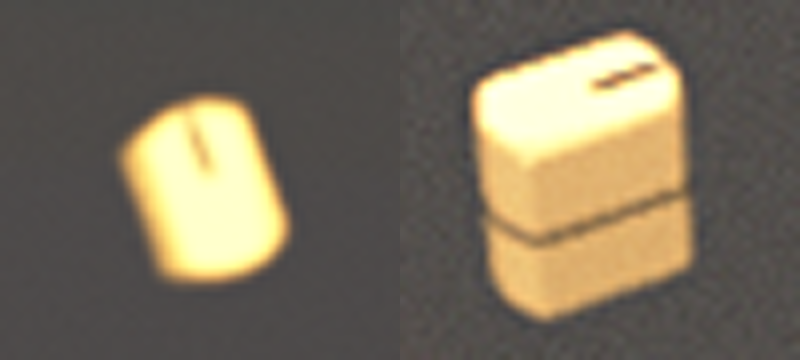

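View pics/s_box.png

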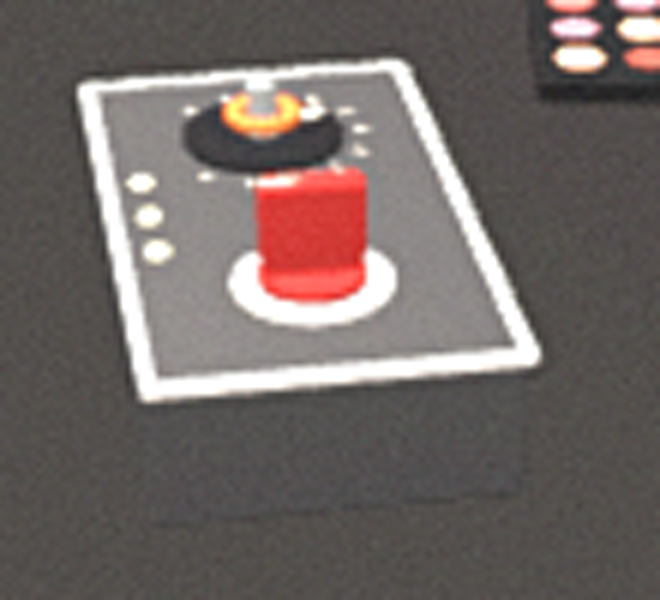

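Top view: the box is at (168–294, 152–220), with the shaft at about (198,185) and its white mark up-left at (193,174). The switch foot is at (260,185). The knob is at (390,243), with its black line towards the upper end (far from the robot). Side view agrees. Next I fit poses in both views.

```bash
cat >> h.py <<'E'
def K(p): return np.array([[p['fx'],0,p['cx']],[0,p['fy'],p['cy']],[0,0,1.]])
def D(p): return np.array([p['k1'],0,0,0.])
def proj(p,X):
    T=np.array(p['camera_from_world']); return cv2.projectPoints(np.asarray(X,float).reshape(-1,3),cv2.Rodrigues(T[:3,:3])[0],T[:3,3],K(p),D(p))[0].reshape(-1,2)
def unproj(p,uv,z):
    n=cv2.undistortPoints(np.asarray(uv,float).reshape(-1,1,2),K(p),D(p)).reshape(-1,2)
    T=np.array(p['camera_from_world']);R=T[:3,:3];c=-R.T@T[:3,3]
    d=np.c_[n,np.ones(len(n))]@R; return c+d*((z-c[2])/d[:,2])[:,None]
def knobpts(x,y,th,z0=0):
    # 44 long, 28 thick, round ends: circle of radius 22 clipped at |y|<=14
    a=np.linspace(-np.arcsin(14/22),np.arcsin(14/22),9); P=np.r_[np.c_[np.cos(a),np.sin(a)],np.c_[-np.cos(a),-np.sin(a)]]*.022
    c,s=np.cos(th),np.sin(th); P=P@np.array([[c,s],[-s,c]])+[x,y]
    return np.r_[np.c_[P,np.full(18,z0)],np.c_[P,np.full(18,z0+.046)]]
E
python3 - <<'E'
from h import *
from scipy.optimize import minimize
pt=r.camera('top');ps=r.camera('side')
f=lambda L,o,s:[((x+.5)/s-.5+o[0],(y+.5)/s-.5+o[1]) for x,y in L]
t=f([(46,60),(669,55),(665,402),(36,402)],(160,140),5)
s=f([(80,82),(405,60),(543,358),(145,402)],(270,135),6)
A=unproj(pt,t,.06);B=unproj(ps,s,.06)
for n,Q in (('top',A),('side',B)): print(n,np.round(Q[:,:2],4).tolist(),np.round(Q.mean(0),4), [round(float(np.linalg.norm(Q[i]-Q[i-3])),4) for i in range(4)])
g=lambda L:unproj(pt,f(L,(160,140),5),.06)
print('dial, mark, ring',np.round(g([(200,228),(165,173),(503,227)]),4).tolist())
print('tip .086',np.round(unproj(pt,f([(184,221)],(160,140),5),.086),4), 'collar .074',np.round(unproj(pt,f([(192,224)],(160,140),5),.074),4))
g=lambda L:unproj(ps,f(L,(270,135),6),.06)
print('side dial, ring',np.round(g([(263,135),(313,281)]),4).tolist())
# knob
ms=[]
for p,rc in((pt,(365,220,415,265)),(ps,(255,260,305,305))):
    hsv=cv2.cvtColor(p['frame'],cv2.COLOR_RGB2HSV); m=(hsv[...,2]>120)
    k=np.zeros_like(m);k[rc[1]:rc[3],rc[0]:rc[2]]=1; m&=k; ms.append(m[rc[1]:rc[3],rc[0]:rc[2]]); print(m.sum())
def cost(v,sep=None):
    c=0
    for i,(p,rc) in enumerate(((pt,(365,220,415,265)),(ps,(255,260,305,305)))):
        if sep is not None and i!=sep: continue
        q=(proj(p,knobpts(*v))-[rc[0],rc[1]]+.5)*8-.5
        im=np.zeros((360,400),np.float32);cv2.fillConvexPoly(im,cv2.convexHull(np.round(q).astype(np.int32)),1)
        im=cv2.resize(im,(50,45),interpolation=cv2.INTER_AREA); c+=np.abs(im-ms[i]).sum()
    return c
x0=unproj(pt,[(390,243)],.03)[0]
for sep in (None,0,1):
    best=min((minimize(cost,[x0[0],x0[1],th],args=(sep,),method='Nelder-Mead',options=dict(initial_simplex=[[x0[0],x0[1],th],[x0[0]+.01,x0[1],th],[x0[0],x0[1]+.01,th],[x0[0],x0[1],th+.2]])) for th in (-.3,0,.3,.6)),key=lambda q:q.fun)
    print(sep,best.x.round(4),best.fun)
l=unproj(pt,f([(186,112),(208,170)],(365,220),8),.046);print('line top',l.round(4).tolist())
l=unproj(ps,f([(658-400,66),(595-400,86)],(255,260),8),.046);print('line side',l.round(4).tolist())
for t in ('compact','jar','lipstick'):
    d=r.search_frame(pt,t)[0]['rect'];print(t,unproj(pt,[((d[0]+d[2])/2,(d[1]+d[3])/2)],.02).round(3))
E
```

```text
top [[0.656, 0.322], [0.6601, 0.0534], [0.5127, 0.0514], [0.5087, 0.3171]] [0.5844 0.186  0.06  ] [0.2686, 0.1475, 0.2657, 0.1475]
side [[0.5091, 0.3205], [0.6538, 0.3204], [0.6577, 0.0545], [0.5138, 0.047]] [0.5836 0.1856 0.06  ] [0.1446, 0.2659, 0.1441, 0.2736]
dial, mark, ring [[0.5836, 0.2505, 0.06], [0.6071, 0.2669, 0.06], [0.5855, 0.1214, 0.06]]
tip .086 [[0.5821 0.2499 0.086 ]] collar .074 [[0.5829 0.2499 0.074 ]]
side dial, ring [[0.5816, 0.2541, 0.06], [0.5843, 0.1246, 0.06]]
379
814
None [ 0.4665 -0.1545  0.3431] 117.0
0 [ 0.4692 -0.1539  0.405 ] 64.796875
1 [ 0.4662 -0.1548  0.3473] 47.796875
line top [[0.4882, -0.1472, 0.046], [0.4731, -0.153, 0.046]]
line side [[0.4839, -0.1481, 0.046], [0.4699, -0.1526, 0.046]]
compact [[ 0.604 -0.144  0.02 ]]
jar [[ 0.531 -0.285  0.02 ]]
lipstick [[ 0.686 -0.321  0.02 ]]
```

```bash
python3 -m jog '[[3.29,-3.08,0,0,0,0,1],[3.29,-3.08,0,0,0,0,1],[3.29,-3.08,0,0,0,0,1],[3.29,-3.08,0,0,0,0,1],[3.29,-3.08,0,0,0,0,1],[3.29,-3.08,0,0,0,0,1],[3.29,-3.08,0,0,0,0,1],[3.29,-3.08,0,0,0,0,1],[3.29,-3.08,0,0,0,0,1],[3.29,-3.08,0,0,0,0,1],[3.29,-3.08,0,0,0,0,1],[3.29,-3.08,0,0,0,0,1],[3.29,-3.08,0,0,0,0,1],[3.29,-3.08,0,0,0,0,1],[3.29,-3.08,0,0,0,0,1],[3.29,-3.08,0,0,0,0,1],[3.29,-3.08,0,0,0,0,1],[3.29,-3.08,0,0,0,0,1]]'
cat >> h.py <<'E'
from scipy.spatial.transform import Rotation as Ro
def st():
    s=r.read_state(); R=Ro.from_quat(s['eef_rot']).as_matrix()
    print('t',round(s['time'],2),'pos',np.round(s['ee_pos'],4),'yaw',round(float(np.arctan2(R[1,0],R[0,0])),4),'zdir',R[:,2].round(3),'q',np.round(s['joint_positions'],2),'F',np.round(s['ft_force'],1),'M',np.round(s['torque'],2),'w',round(float(s['width']),4)); return s,R
def go(x,y,z,yaw=None):
    s,R=st(); d=np.array([x,y,z])-s['ee_pos']; print('tool shift cm',(R.T@d*100).round(2))
    if yaw is not None:
        cur=np.arctan2(R[1,0],R[0,0]); print('wz turn',round(float(-((yaw-cur+np.pi)%(2*np.pi)-np.pi)),3)); print('tilt fix rotvec(tool)',np.cross([0,0,1],R.T@[0,0,-1]).round(4))
E
python3 -c "
from h import *
go(.5853,.1215,.085,.015+np.pi)"
```

```text
time: 3.5
ee_pos: [0.5847, 0.1225, 0.2336]
eef_rot: [0.987, 0.161, 0.0, 0.0]
ft_force: [-0.2, -1.1, -0.4]
width: 0.087
t 3.5 pos [0.5847 0.1225 0.2336] yaw 0.3231 zdir [ 0. -0. -1.] q [ 0.29  0.35 -0.72  1.51  0.24  1.37 -1.7 ] F [-0.2 -1.1 -0.4] M [ 0.06 -0.   -0.06] w 0.087
tool shift cm [ 0.02  0.11 14.86]
wz turn -2.833
tilt fix rotvec(tool) [ 0.0003 -0.0003  0.    ]
```

```bash
python3 -m jog '[[0,0,0,0,0,-0.1416,1],[0,0,0,0,0,-0.1416,1],[0,0,0,0,0,-0.1416,1],[0,0,0,0,0,-0.1416,1],[0,0,0,0,0,-0.1416,1],[0,0,0,0,0,-0.1416,1],[0,0,0,0,0,-0.1416,1],[0,0,0,0,0,-0.1416,1],[0,0,0,0,0,-0.1416,1],[0,0,0,0,0,-0.1416,1],[0,0,0,0,0,-0.1416,1],[0,0,0,0,0,-0.1416,1],[0,0,0,0,0,-0.1416,1],[0,0,0,0,0,-0.1416,1],[0,0,0,0,0,-0.1416,1],[0,0,0,0,0,-0.1416,1],[0,0,0,0,0,-0.1416,1],[0,0,0,0,0,-0.1416,1],[0,0,0,0,0,-0.1416,1],[0,0,0,0,0,-0.1416,1]]'
python3 -c "
from h import *
go(.5853,.1215,.085,.015+np.pi)"
```

```text
time: 6.0
ee_pos: [0.584, 0.1212, 0.2336]
eef_rot: [-0.009, 1.0, -0.0, 0.0]
ft_force: [0.1, -0.1, 0.3]
width: 0.087
t 6.0 pos [0.584  0.1212 0.2336] yaw -3.1231 zdir [ 0. -0. -1.] q [ 0.6   0.55 -1.22  1.5   0.51  1.46  0.96] F [ 0.1 -0.1  0.3] M [ 0.11 -0.12 -0.02] w 0.087
tool shift cm [-0.13  0.03 14.86]
wz turn 0.003
tilt fix rotvec(tool) [-0.0003  0.0002  0.    ]
```

```bash
python3 -m jog '[[-0.13,0.03,3,0,0,0,1],[0,0,3,0,0,0,1],[0,0,3,0,0,0,1],[0,0,3,0,0,0,1],[0,0,1.8,0,0,0,1],[0,0,1,0,0,0,1],[0,0,0,0,0,0,1]]'
python3 - <<'E'
from h import *
go(.5853,.1215,.085,.015+np.pi)
a=shot('top','t1')['frame'];b=shot('side','s1')['frame']
z=lambda i:cv2.resize(i,(400,400),interpolation=cv2.INTER_CUBIC)[:,:,::-1]
cv2.imwrite('pics/z1.png',np.hstack([z(a[145:225,220:300]),z(b[130:210,280:360])]))
E
```

```text
time: 6.88
ee_pos: [0.5852, 0.1218, 0.0856]
eef_rot: [-0.007, 1.0, 0.0, -0.0]
ft_force: [0.4, 0.7, 0.8]
width: 0.087
t 6.88 pos [0.5852 0.1218 0.0856] yaw -3.1274 zdir [-0.  0. -1.] q [ 0.54  0.68 -1.11  1.66  0.64  1.22  0.87] F [0.4 0.7 0.8] M [ 0.16 -0.15  0.01] w 0.087
tool shift cm [-0.01 -0.03  0.06]
wz turn -0.001
tilt fix rotvec(tool) [ 0.     -0.0002  0.    ]
```

View pics/z1.png

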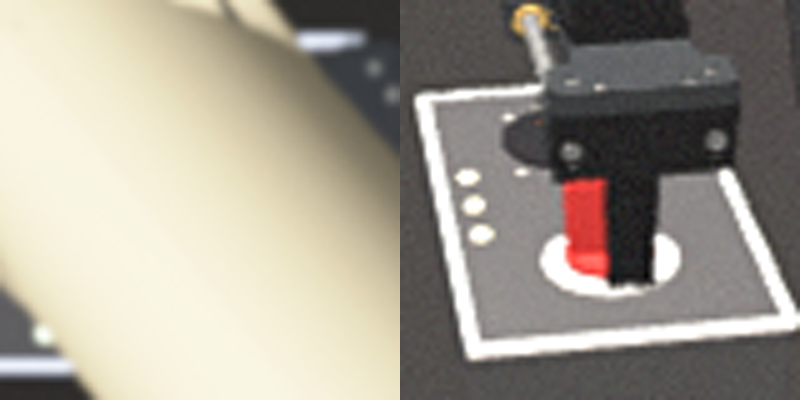

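```bash
python3 -m jog '[[0,0,0,0,0,0,-1],[0,0,0,0,0,0,-1],[0,0,0,0,0,0,-1],[0,0,0,0,0,0,-1],[0,0,0,0,0,0,-1],[0,0,0,0,0,0,-1]]' 20
python3 -c "
from h import *
go(.5853,.1215,.085,.015+np.pi)"
```

```text
time: 7.72
ee_pos: [0.5852, 0.1218, 0.0855]
eef_rot: [-0.007, 1.0, -0.0, 0.0]
ft_force: [0.8, 1.4, -0.0]
width: 0.0346
t 7.72 pos [0.5852 0.1218 0.0855] yaw -3.1274 zdir [ 0. -0. -1.] q [ 0.54  0.68 -1.11  1.66  0.64  1.22  0.87] F [ 0.8  1.4 -0. ] M [ 0.11 -0.14 -0.04] w 0.0346
tool shift cm [-0.01 -0.03  0.05]
wz turn -0.001
tilt fix rotvec(tool) [-0.  0.  0.]
```

```bash
python3 -m jog '[[0,0,0,0,0,0,-1],[0,0,0,0,0,0,-1],[0,0,0,0,0,0,-1],[0,0,0,0,0,0,-1]]' 20
python3 -c "
from h import *
go(.5853,.1215,.085,.015+np.pi)"
```

```text
time: 8.22
ee_pos: [0.5853, 0.1202, 0.0855]
eef_rot: [-0.006, 1.0, -0.001, -0.0]
ft_force: [-0.9, -5.0, 2.5]
width: 0.0141
t 8.22 pos [0.5853 0.1202 0.0855] yaw -3.1286 zdir [-0.    -0.002 -1.   ] q [ 0.54  0.68 -1.11  1.66  0.64  1.22  0.87] F [-0.9 -5.   2.5] M [-1.    0.2   0.03] w 0.0141
tool shift cm [-0.    0.13  0.05]
wz turn -0.002
tilt fix rotvec(tool) [-0.0024 -0.0004  0.    ]
```

```bash
python3 -m jog '[[0,-0.18,0,0,0,0,-1],[0,0,0,0,0,0.1,-1],[0,0,0,0,0,0.1,-1],[0,0,0,0,0,0.1,-1],[0,0,0,0,0,0.1,-1],[0,0,0,0,0,0.1,-1],[0,0,0,0,0,0.1,-1],[0,0,0,0,0,0.1,-1],[0,0,0,0,0,0.1,-1],[0,0,0,0,0,0.1,-1],[0,0,0,0,0,0.1,-1],[0,0,0,0,0,0,-1]]' 20
python3 -c "
from h import *
st()"
```

```text
time: 9.72
ee_pos: [0.5849, 0.1193, 0.0855]
eef_rot: [0.473, 0.881, -0.001, 0.0]
ft_force: [-4.2, -4.6, 3.7]
width: 0.014
t 9.72 pos [0.5849 0.1193 0.0855] yaw 2.1563 zdir [-0.001 -0.002 -1.   ] q [ 0.43  0.58 -0.93  1.66  0.5   1.16 -0.04] F [-4.2 -4.6  3.7] M [-0.91  0.71  0.08] w 0.014
```

```bash
python3 -m jog '[[0,0,0,0,0,0.04,-1],[0,0,0,0,0,0.04,-1],[0,0,0,0,0,0.03,-1],[0,0,0,0,0,0,-1],[0,0,0,0,0,0,-1]]' 25
python3 -c "
from h import *
st();p=shot('side','s2');cv2.imwrite('pics/z2.png',cv2.resize(p['frame'][130:210,280:360],(500,500),interpolation=cv2.INTER_CUBIC)[:,:,::-1])"
```

```text
time: 10.35
ee_pos: [0.5849, 0.1192, 0.0855]
eef_rot: [0.52, 0.854, -0.001, 0.0]
ft_force: [-4.5, -5.7, 4.9]
width: 0.0145
t 10.35 pos [0.5849 0.1192 0.0855] yaw 2.049 zdir [-0.001 -0.002 -1.   ] q [ 0.42  0.57 -0.91  1.67  0.48  1.15 -0.14] F [-4.5 -5.7  4.9] M [-1.12  0.61  0.58] w 0.0145
```

View pics/z2.png

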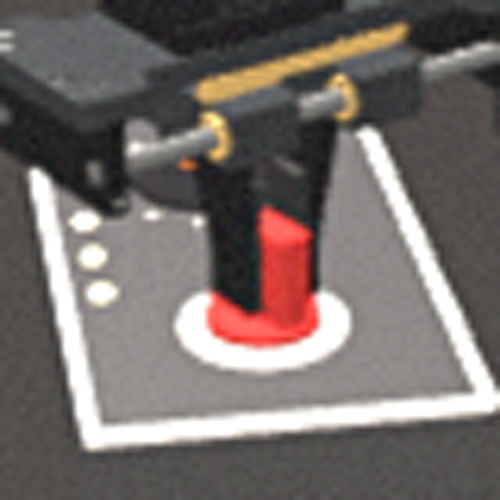

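The bar has turned about 60°, and Mz jumped from 0.08 to 0.58 N m, so it is at the stop. I'm releasing it now.

```bash
python3 -m jog '[[0,0,0,0,0,0,1],[0,0,0,0,0,0,1],[0,0,0,0,0,0,1],[0,0,0,0,0,0,1],[0,0,0,0,0,0,1],[0,0,0,0,0,0,1],[0,0,0,0,0,0,1],[0,0,0,0,0,0,1],[0,0,-2,0,0,0,1],[0,0,-4,0,0,0,1],[0,0,-4,0,0,0,1],[0,0,-3,0,0,0,1]]'
python3 - <<'E'
from h import *
p=shot('side','s3');cv2.imwrite('pics/z3.png',cv2.resize(p['frame'][130:210,280:360],(500,500),interpolation=cv2.INTER_CUBIC)[:,:,::-1])
go(.467,-.155,.2,.35)
E
```

```text
time: 11.9
ee_pos: [0.5855, 0.1205, 0.2189]
eef_rot: [0.521, 0.854, 0.001, 0.001]
ft_force: [-0.5, -0.2, -0.8]
width: 0.0871
t 11.95 pos [0.5867 0.1212 0.2226] yaw 2.0463 zdir [ 0.007  0.001 -1.   ] q [ 0.47  0.44 -0.98  1.52  0.37  1.38 -0.06] F [0.1 0.7 2.3] M [ 0.09 -0.23 -0.03] w 0.087
tool shift cm [-19.07 -23.3    2.15]
wz turn 1.696
tilt fix rotvec(tool) [ 0.0065  0.0019 -0.    ]
```

View pics/z3.png

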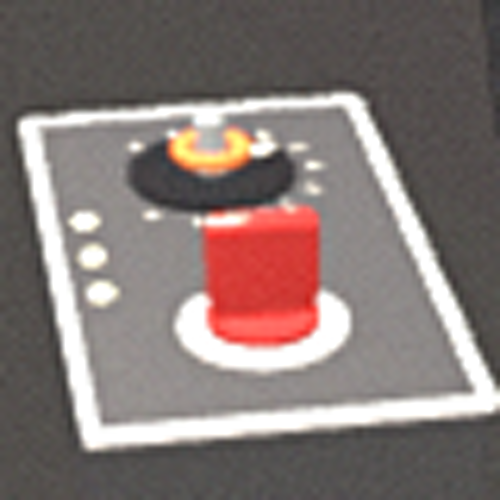

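Side picture: the switch is back at rest, with its bar square to the camera at about (322,174). Going to the knob.

```bash
python3 -m jog '[[-2.7,-3.3,0.3,0,0,0,1],[-2.7,-3.3,0.3,0,0,0,1],[-2.7,-3.3,0.3,0,0,0,1],[-2.7,-3.3,0.3,0,0,0,1],[-2.7,-3.3,0.3,0,0,0,1],[-2.7,-3.3,0.3,0,0,0,1],[-2.87,-3.5,0.3,0,0,0,1],[0,0,0,0,0,0.17,1],[0,0,0,0,0,0.17,1],[0,0,0,0,0,0.17,1],[0,0,0,0,0,0.17,1],[0,0,0,0,0,0.17,1],[0,0,0,0,0,0.17,1],[0,0,0,0,0,0.17,1],[0,0,0,0,0,0.17,1],[0,0,0,0,0,0.17,1],[0,0,0,0,0,0.17,1],[0,0,0,0,0,0,1]]'
python3 - <<'E'
from h import *
go(.467,-.155,.02,.35)
E
```

```text
time: 14.2
ee_pos: [0.4656, -0.1559, 0.1955]
eef_rot: [0.985, 0.173, 0.0, 0.0]
ft_force: [1.2, 0.8, -0.9]
width: 0.0871
t 14.2 pos [ 0.4656 -0.1559  0.1955] yaw 0.3475 zdir [ 0.001 -0.001 -1.   ] q [ 0.98  0.13 -0.79  1.82  0.1   1.23 -1.07] F [ 1.2  0.8 -0.9] M [0.01 0.03 0.05] w 0.0871
tool shift cm [ 0.15 -0.05 17.55]
wz turn -0.003
tilt fix rotvec(tool) [ 0.001  -0.0007  0.    ]
```

```bash
python3 -m jog '[[0.15,-0.05,4,0,0,0,1],[0,0,4,0,0,0,1],[0,0,4,0,0,0,1],[0,0,3.5,0,0,0,1],[0,0,1.35,0,0,0,1],[0,0,0.5,0,0,0,1],[0,0,0,0,0,0,1]]'
python3 - <<'E'
from h import *
go(.467,-.155,.022,.35)
b=shot('side','s4')['frame']
cv2.imwrite('pics/z4.png',cv2.resize(b[230:310,240:340],(750,600),interpolation=cv2.INTER_CUBIC)[:,:,::-1])
E
```

```text
time: 15.08
ee_pos: [0.4672, -0.1554, 0.022]
eef_rot: [0.985, 0.172, 0.001, 0.0]
ft_force: [-0.3, 0.2, 0.8]
width: 0.0869
t 15.07 pos [ 0.4672 -0.1554  0.022 ] yaw 0.3467 zdir [ 0.001 -0.001 -1.   ] q [ 0.87  0.38 -0.73  1.99  0.32  0.89 -1.25] F [-0.3  0.2  0.8] M [0.03 0.01 0.03] w 0.0869
tool shift cm [-0.   -0.04 -0.  ]
wz turn -0.003
tilt fix rotvec(tool) [ 0.001  -0.0009  0.    ]
```

View pics/z4.png

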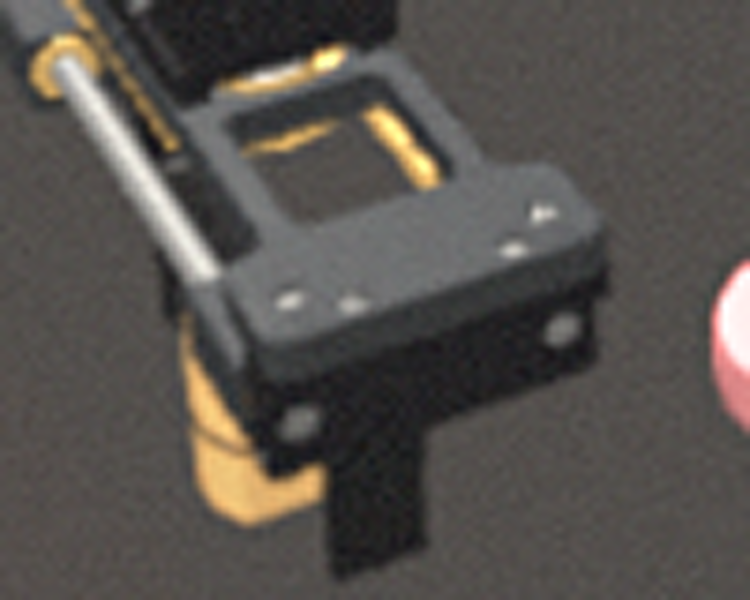

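```bash
python3 -m jog '[[0,0,0,0,0,0,-1],[0,0,0,0,0,0,-1],[0,0,0,0,0,0,-1],[0,0,0,0,0,0,-1],[0,0,0,0,0,0,-1],[0,0,0,0,0,0,-1],[0,0,0,0,0,0,-1],[0,0,0,0,0,0,-1],[0,0,0,0,0,0,-1],[0,0,0,0,0,0,-1]]' 30
python3 - <<'E'
from h import *
st()
E
```

```text
time: 16.38
ee_pos: [0.4665, -0.1552, 0.021]
eef_rot: [0.985, 0.172, 0.0, 0.0]
ft_force: [0.3, -0.5, 0.1]
width: 0.0279
t 16.38 pos [ 0.4665 -0.1552  0.021 ] yaw 0.3458 zdir [ 0. -0. -1.] q [ 0.87  0.38 -0.73  1.99  0.32  0.89 -1.25] F [ 0.3 -0.5  0.1] M [-0.    0.02  0.02] w 0.0279
```

```bash
python3 -m jog '[[0,0,-1,0,0,0,-1],[0,0,-3,0,0,0,-1],[0,0,-4,0,0,0,-1],[0,0,-4,0,0,0,-1],[0,0,-2,0,0,0,-1],[0,0,0,0,0,0,-1]]'
python3 - <<'E'
from h import *
go(.5833,.2495,.16,.6)
a=cv2.imread('pics/top0.png');b=cv2.imread('pics/s3.png')
z1=cv2.resize(a[165:205,178:218],(400,400),interpolation=cv2.INTER_CUBIC);z2=cv2.resize(b[145:170,295:335],(640,400),interpolation=cv2.INTER_CUBIC)[:, :400]
cv2.imwrite('pics/z5.png',np.hstack([z1,z2]))
E
```

```text
time: 17.12
ee_pos: [0.4674, -0.1554, 0.1629]
eef_rot: [0.985, 0.172, 0.001, 0.001]
ft_force: [-0.1, 0.1, -0.6]
width: 0.0277
t 17.12 pos [ 0.4674 -0.1554  0.1629] yaw 0.3458 zdir [ 0.003 -0.002 -1.   ] q [ 0.97  0.17 -0.8   1.86  0.13  1.16 -1.1 ] F [-0.1  0.1 -0.6] M [ 0.    0.02 -0.02] w 0.0277
tool shift cm [ 24.63 -34.17   0.24]
wz turn -0.254
tilt fix rotvec(tool) [ 0.0028 -0.0021  0.    ]
```

View pics/z5.png

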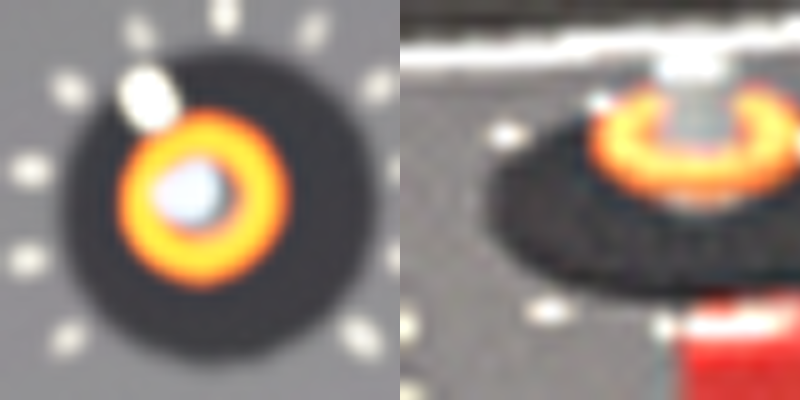

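```bash
python3 - <<'E'
from h import *
p=r.camera('top')
f=lambda L:[((x+.5)/10-.5+178,(y+.5)/10-.5+165) for x,y in L]
for z in(.06,.064):
    q=unproj(p,f([(218.5,206),(150,100),(133,66),(62,206),(375,206),(218.5,50),(218.5,362)]),z);print(q.round(4)[:,:2].tolist(),[np.arctan2(*(q[i]-q[0])[[1,0]]).round(3) for i in (1,2)])
E
```

```text
[[0.5837, 0.2509], [0.6064, 0.267], [0.6137, 0.2711], [0.5833, 0.2847], [0.5841, 0.2173], [0.6173, 0.2528], [0.5504, 0.2492]] [np.float64(0.616), np.float64(0.592)]
[[0.583, 0.2498], [0.6056, 0.2658], [0.6129, 0.2698], [0.5827, 0.2834], [0.5834, 0.2163], [0.6165, 0.2516], [0.5499, 0.248]] [np.float64(0.616), np.float64(0.592)]
```

```bash
python3 -m jog '[[2.24,-3.1,0,0,0,0,-1],[2.24,-3.1,0,0,0,0,-1],[2.24,-3.1,0,0,0,0,-1],[2.24,-3.1,0,0,0,0,-1],[2.24,-3.1,0,0,0,0,-1],[2.24,-3.1,0,0,0,0,-1],[2.24,-3.1,0,0,0,0,-1],[2.24,-3.1,0,0,0,0,-1],[2.24,-3.1,0,0,0,0,-1],[2.24,-3.1,0,0,0,0,-1],[2.23,-3.17,0,0,0,0,-1],[0,0,0,0,0,-0.13,-1],[0,0,0,0,0,-0.13,-1],[0,0,0,0,0,0,-1],[0,0,0,0,0,0,-1]]'
python3 - <<'E'
from h import *
go(.5833,.2495,.13,.605)
a=shot('top','t6')['frame'];b=shot('side','s6')['frame']
z=lambda i:cv2.resize(i,(400,400),interpolation=cv2.INTER_CUBIC)[:,:,::-1]
cv2.imwrite('pics/z6.png',np.hstack([z(a[155:215,170:230]),z(b[110:180,280:350])]))
E
```

```text
time: 19.05
ee_pos: [0.5821, 0.2496, 0.1603]
eef_rot: [0.955, 0.297, -0.001, -0.0]
ft_force: [-0.7, -0.5, -1.2]
width: 0.0281
t 19.05 pos [0.5821 0.2496 0.1603] yaw 0.6029 zdir [-0.001 -0.    -1.   ] q [ 0.19  0.57 -0.93  1.49  0.46  1.31 -1.75] F [-0.7 -0.5 -1.2] M [-0.02 -0.06  0.01] w 0.0281
tool shift cm [0.1  0.08 3.03]
wz turn -0.002
tilt fix rotvec(tool) [-0.0003  0.001   0.    ]
```

View pics/z6.png

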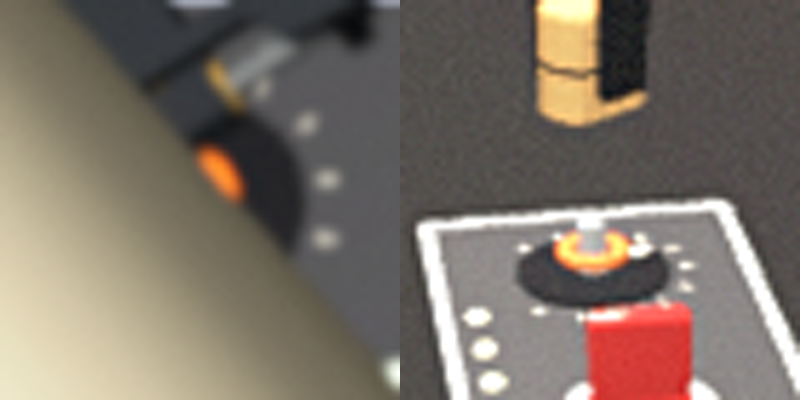

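```bash
python3 -m jog '[[0.1,0.08,2,0,0,0,-1],[0,0,2.2,0,0,0,-1],[0,0,0,0,0,0,-1],[0,0,0,0,0,0,-1]]'
cat > ov.py <<'E'
from h import *
import sys
def ring(x,y,z,rad): a=np.linspace(0,2*np.pi,40); return np.c_[x+rad*np.cos(a),y+rad*np.sin(a),np.full(40,z)]
def ov(name,sx,sy,yaw,dx=0,tipz=.086):
    s,R=st(); p=shot('side',name+'r'); o=(285,110);S=10
    im=cv2.resize(p['frame'][110:170,285:365],None,fx=S,fy=S,interpolation=cv2.INTER_CUBIC)[:,:,::-1].copy()
    f=lambda X:np.round((proj(p,X)-o+.5)*S-.5).astype(np.int32)
    k=s['ee_pos']+R[:,0]*dx
    P=knobpts(k[0],k[1],yaw,k[2]-.021)
    blank=im.copy()
    cv2.polylines(im,[f(P[:18])],True,(0,255,0),1);cv2.polylines(im,[f(P[18:])],True,(0,255,0),1)
    for z,rd in((tipz,.007),(.074,.016),(.062,.034)): cv2.polylines(im,[f(ring(sx,sy,z,rd))],True,(255,0,255),1)
    cv2.imwrite(f'pics/{name}.png',im); cv2.imwrite(f'pics/{name}b.png',blank)
E
python3 - <<'E'
from ov import *
ov('o7',.5833,.2495,.603)
E
```

```text
time: 19.65
ee_pos: [0.5836, 0.2499, 0.119]
eef_rot: [0.954, 0.298, -0.0, -0.0]
ft_force: [-1.0, 0.0, -0.7]
width: 0.0278
t 19.65 pos [0.5836 0.2499 0.119 ] yaw 0.6059 zdir [-0.  0. -1.] q [ 0.18  0.61 -0.91  1.53  0.5   1.25 -1.77] F [-1.   0.  -0.7] M [ 0.02 -0.03 -0.  ] w 0.0278
```

View pics/o7.png

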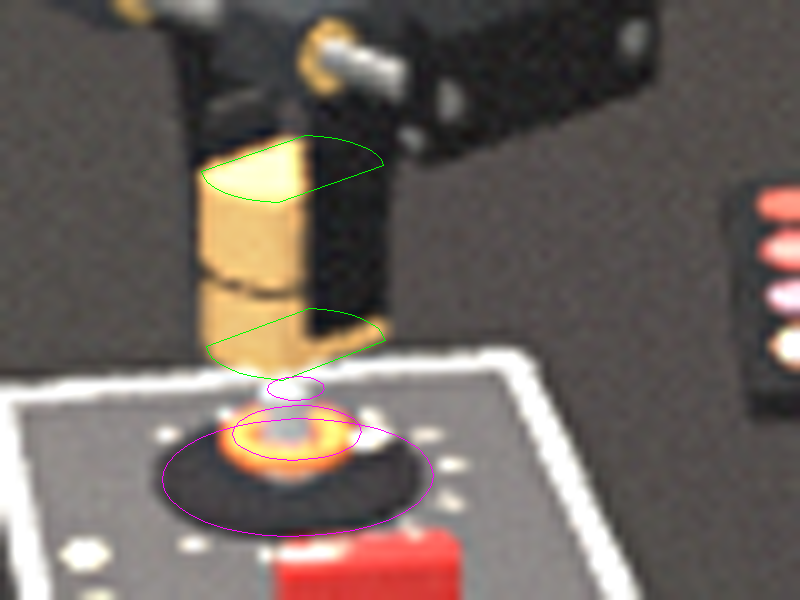

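View pics/o7b.png

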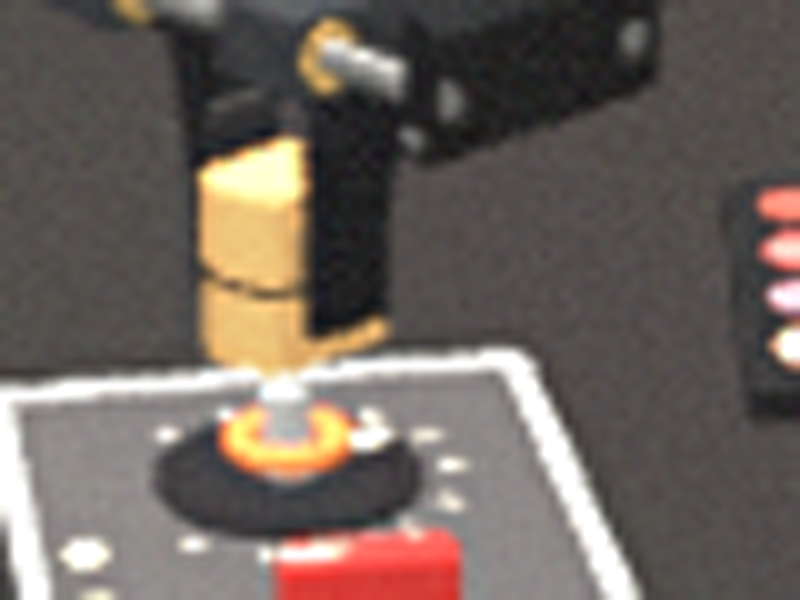

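```bash
python3 - <<'E'
from h import *
ps=[r.camera('side') for _ in range(8)]
m=np.mean([p['frame'].astype(float) for p in ps],0); np.save('m8.npy',m); p=ps[0]
im=cv2.resize(m[138:163,298:330].astype(np.uint8),None,fx=24,fy=24,interpolation=cv2.INTER_CUBIC)[:,:,::-1].copy()
for i in range(0,32,4): cv2.putText(im,str(298+i),(i*24,12),0,.4,(0,255,0),1); cv2.line(im,(i*24+12,15),(i*24+12,22),(0,255,0),1)
for i in range(0,25,4): cv2.putText(im,str(138+i),(0,i*24+16),0,.4,(0,255,0),1)
cv2.imwrite('pics/m8.png',im)
st()
E
```

```text
t 20.1 pos [0.5838 0.2497 0.1192] yaw 0.6058 zdir [ 0.  0. -1.] q [ 0.18  0.61 -0.91  1.53  0.5   1.25 -1.77] F [-0.7 -0.2 -0.4] M [-0.05 -0.01  0.02] w 0.0281
```

View pics/m8.png

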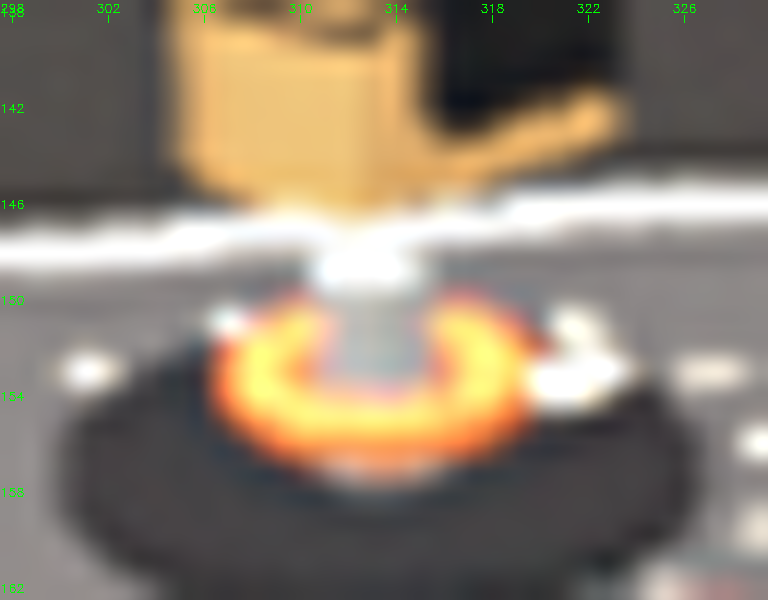

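```bash
python3 - <<'E'
from h import *
from ov import ring
p=r.camera('side');s,R=st();k=s['ee_pos']
U=lambda X:proj(p,X)[:,0]
ext=lambda X:(U(X).min().round(2),U(X).max().round(2),((U(X).min()+U(X).max())/2).round(2))
P=knobpts(k[0],k[1],.606,k[2]-.021)
print('knob bottom ext',ext(P[:18]),'all',ext(P),'meas 304.9 323.4')
for z,rd in((.086,.007),(.085,.007),(.074,.016),(.071,.016),(.062,.034)):
    print(z,ext(ring(.5833,.2495,z,rd)))
print('px/mm x',U([[.5843,.2495,.07]])-U([[.5833,.2495,.07]]),'y',U([[.5833,.2505,.07]])-U([[.5833,.2495,.07]]))
E
```

```text
t 20.15 pos [0.5837 0.2497 0.1191] yaw 0.6058 zdir [ 0. -0. -1.] q [ 0.18  0.61 -0.91  1.53  0.5   1.25 -1.77] F [0.5 0.4 0.1] M [-0.06  0.05 -0.03] w 0.0276
knob bottom ext (np.float64(305.23), np.float64(323.04), np.float64(314.14)) all (np.float64(304.68), np.float64(323.04), np.float64(313.86)) meas 304.9 323.4
0.086 (np.float64(311.28), np.float64(316.92), np.float64(314.1))
0.085 (np.float64(311.29), np.float64(316.93), np.float64(314.11))
0.074 (np.float64(307.79), np.float64(320.6), np.float64(314.19))
0.071 (np.float64(307.82), np.float64(320.62), np.float64(314.22))
0.062 (np.float64(300.73), np.float64(327.83), np.float64(314.28))
px/mm x [0.39658388] y [-0.05083641]
```

```bash
python3 -m jog '[[-0.32,-0.13,0,0,0,0,-1],[0,0,0.7,0,0,0,-1],[0,0,0,0,0,0,-1],[0,0,0,0,0,0,-1]]'
python3 - <<'E'
from h import *
ps=[r.camera('side') for _ in range(6)]
m=np.mean([p['frame'].astype(float) for p in ps],0)
im=cv2.resize(m[138:163,298:330].astype(np.uint8),None,fx=24,fy=24,interpolation=cv2.INTER_CUBIC)[:,:,::-1].copy()
cv2.imwrite('pics/m9.png',im)
st()
E
```

```text
time: 20.65
ee_pos: [0.5803, 0.2489, 0.1119]
eef_rot: [0.954, 0.298, -0.0, 0.0]
ft_force: [-0.0, 0.2, -1.3]
width: 0.0276
t 20.95 pos [0.5804 0.249  0.1121] yaw 0.6057 zdir [ 0.  0. -1.] q [ 0.18  0.61 -0.91  1.55  0.5   1.23 -1.77] F [ 0.5  0.8 -0.1] M [-0.04 -0.01  0.01] w 0.0278
```

View pics/m9.png

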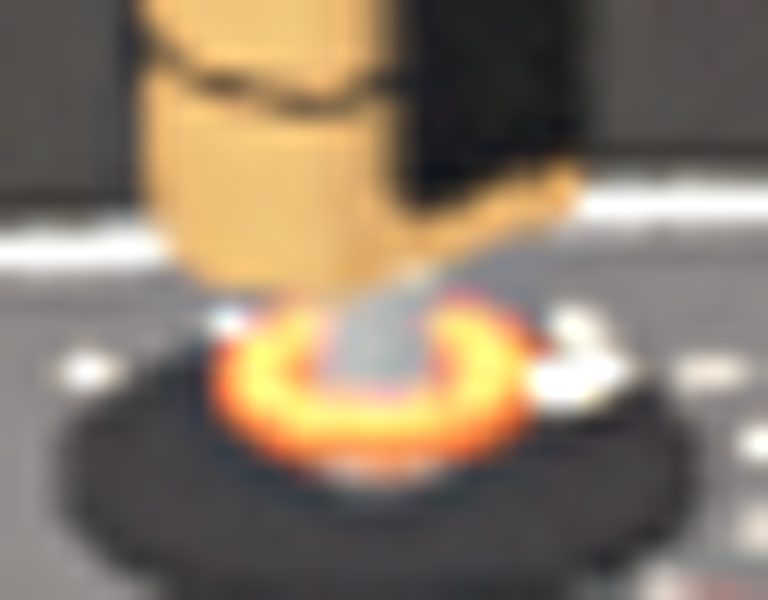

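```bash
python3 -m jog '[[0.04,0.03,0.3,0,0,0,-1],[0,0,0.2,0,0,0,-1],[0,0,0.2,0,0,0,-1],[0,0,0.1,0,0,0,-1],[0,0,0,0,0,0,-1]]' 40
python3 -c "
from h import *
st()"
```

```text
time: 21.58
ee_pos: [0.5808, 0.2489, 0.104]
eef_rot: [0.954, 0.298, -0.0, 0.0]
ft_force: [0.5, -0.0, -1.4]
width: 0.028
t 21.57 pos [0.5808 0.2489 0.104 ] yaw 0.6058 zdir [-0. -0. -1.] q [ 0.18  0.62 -0.9   1.55  0.5   1.22 -1.78] F [ 0.5 -0.  -1.4] M [ 0.   -0.02 -0.  ] w 0.028
```

```bash
python3 -m jog '[[0,0,0.2,0,0,0,-1],[0,0,0.2,0,0,0,-1],[0,0,0.2,0,0,0,-1],[0,0,0.2,0,0,0,-1],[0,0,0,0,0,0,-1]]' 40
python3 -c "
from h import *
st()"
```

```text
time: 22.2
ee_pos: [0.5808, 0.2489, 0.0959]
eef_rot: [0.954, 0.298, -0.0, 0.0]
ft_force: [0.4, -0.4, 0.2]
width: 0.0275
t 22.2 pos [0.5808 0.2489 0.0959] yaw 0.6057 zdir [-0. -0. -1.] q [ 0.18  0.63 -0.9   1.56  0.51  1.21 -1.78] F [ 0.4 -0.4  0.2] M [ 0.04 -0.1  -0.02] w 0.0275
```

```bash
python3 -m jog '[[0,0,0.2,0,0,0,-1],[0,0,0.2,0,0,0,-1],[0,0,0.2,0,0,0,-1],[0,0,0,0,0,0,-1]]' 50
python3 - <<'E'
from h import *
st()
m=np.mean([r.camera('side')['frame'].astype(float) for _ in range(4)],0)
cv2.imwrite('pics/m10.png',cv2.resize(m[133:163,295:335].astype(np.uint8),None,fx=18,fy=18,interpolation=cv2.INTER_CUBIC)[:,:,::-1])
E
```

```text
time: 22.7
ee_pos: [0.5809, 0.249, 0.0908]
eef_rot: [0.954, 0.298, 0.0, 0.0]
ft_force: [-2.0, -2.0, 8.6]
width: 0.0277
t 22.7 pos [0.5809 0.249  0.0908] yaw 0.6058 zdir [ 0.001 -0.    -1.   ] q [ 0.17  0.63 -0.89  1.56  0.52  1.2  -1.78] F [-2.  -2.   8.6] M [-0.44  0.66  0.06] w 0.0277
```

View pics/m10.png

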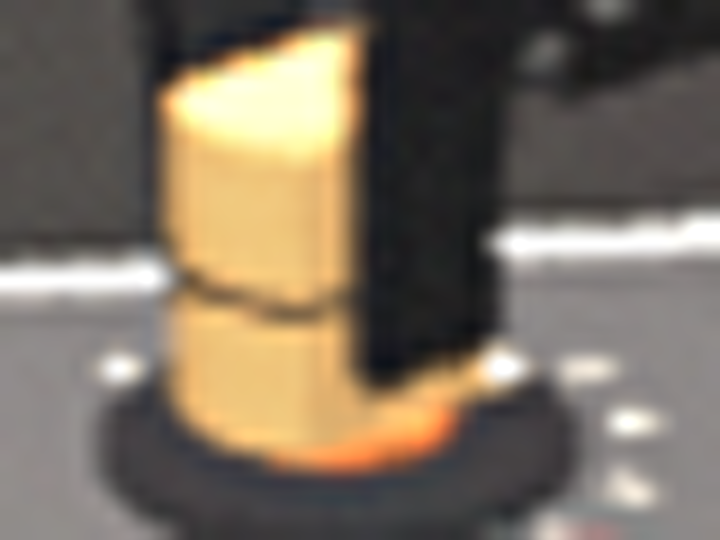

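Side picture: the knob is over the shaft and touches the collar, whose orange rim shows at its foot. Fz is 8.6 N, which fits about 4 mm of travel. Pressing on.

```bash
python3 -m jog '[[0,0,0.1,0,0,0,-1],[0,0,0.1,0,0,0,-1],[0,0,0.1,0,0,0,-1],[0,0,0,0,0,0,-1],[0,0,0,0,0,0,-1]]' 60
python3 -c "
from h import *
st()"
```

```text
time: 23.52
ee_pos: [0.581, 0.2491, 0.089]
eef_rot: [0.954, 0.298, 0.0, 0.0]
ft_force: [-6.6, -4.7, 18.5]
width: 0.0273
t 23.52 pos [0.581  0.2491 0.089 ] yaw 0.6057 zdir [ 0.001 -0.001 -1.   ] q [ 0.17  0.63 -0.89  1.57  0.52  1.2  -1.79] F [-6.6 -4.7 18.5] M [-1.13  1.55 -0.02] w 0.0273
```

```bash
python3 -m jog '[[-0.06,0,0,0,0,0,-1],[0,0,0.1,0,0,0,-1],[0,0,0,0,0,0,-1],[0,0,0,0,0,0,-1]]' 60
python3 - <<'E'
from h import *
st()
m=np.mean([r.camera('side')['frame'].astype(float) for _ in range(4)],0)
cv2.imwrite('pics/m11.png',cv2.resize(m[133:163,295:335].astype(np.uint8),None,fx=18,fy=18,interpolation=cv2.INTER_CUBIC)[:,:,::-1])
st()
E
```

```text
time: 24.02
ee_pos: [0.581, 0.2491, 0.0889]
eef_rot: [0.954, 0.298, 0.001, 0.0]
ft_force: [-6.3, -5.8, 24.5]
width: 0.0274
t 24.02 pos [0.581  0.2491 0.0889] yaw 0.6057 zdir [ 0.002 -0.    -1.   ] q [ 0.17  0.63 -0.89  1.57  0.52  1.19 -1.79] F [-6.3 -5.8 24.5] M [-1.12  1.72 -0.  ] w 0.0274
t 24.23 pos [0.581  0.249  0.0889] yaw 0.6056 zdir [ 0.002 -0.    -1.   ] q [ 0.17  0.63 -0.89  1.57  0.52  1.19 -1.79] F [-6.9 -4.6 24.3] M [-1.15  1.73 -0.  ] w 0.0276
```

View pics/m11.png

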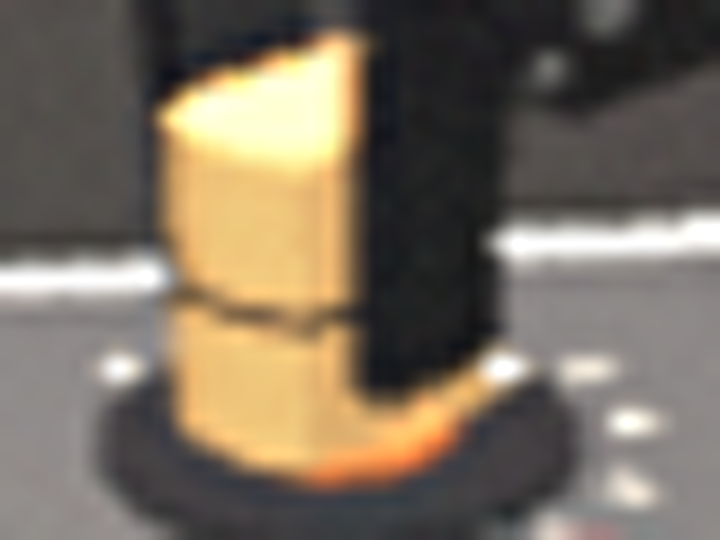

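```bash
python3 - <<'E'
from h import *
p=shot('side','s12'); st(); print(r.close_job()); st()
E
```

```text
t 24.27 pos [0.581  0.2491 0.0889] yaw 0.6057 zdir [ 0.002 -0.    -1.   ] q [ 0.17  0.63 -0.89  1.57  0.52  1.19 -1.79] F [-7.  -4.6 23.8] M [-1.18  1.71 -0.01] w 0.0276
the job is handed in; nothing more can be done
None
the job is handed in; nothing more can be done
```

View pics/s12.png

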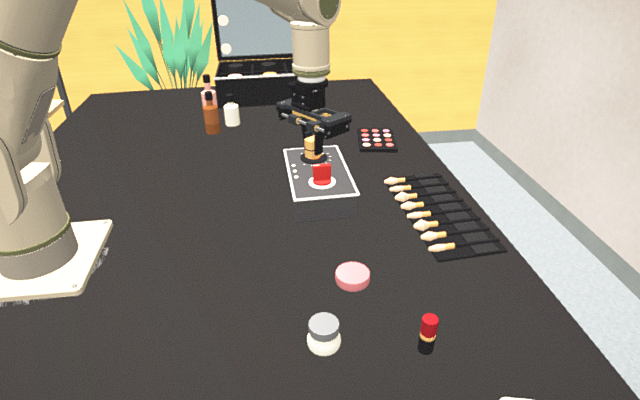

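The lights were switched off first, then the gold knob was fitted on the shaft. I handed the job in at 24.3 s, still holding the knob pressed down.

- **Switch:** I turned the red switch clockwise to its stop, where the turning moment jumped from 0.08 to 0.58 N m at about 1.05 rad. After I let go, the side picture showed it back at rest.
- **Knob:** I turned the knob to the shaft flat (0.606 rad against about 0.605 measured). It slid on with no measurable resistance until it met the collar.
- **Fully home:** The arm stopped at TCP height 0.0889 m, where 0.089 m was expected. Another 1 mm of commanded push raised the force from about 18 to 24 N but barely moved it. The collar spring accounts for only 12 N of that, so the knob is on the stop.
- **Other cosmetics:** In the last side picture the compact, jar and lipstick stand where they started.

Two checks were less clean:
- **Side force:** About 8 N remained on the knob along its length, and moving 0.6 mm back did not reduce it.
- **Camera disagreement:** The two cameras differed by about 2–3 mm on where things were. I lined up the knob from the side view and the feel of the grip. The knob's fit in the top picture was poor, so I did not rely on it.

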